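# Pack the barista's tool tray

### The arm

A 6-joint arm with a two-finger parallel gripper is mounted at the origin on the work surface. World frame = base frame: x ahead of the robot, y to its left, z up, the work surface at z = 0. Lengths are in m, angles in rad, forces in N, time in s.
With the tool pointing down it reaches from about 0.375 to 0.75 m from the base axis. Payload 9 kg.
Tool frame: the origin (TCP) lies where the fingers leave the gripper's body, on its centre line; the fingertips stand 73 mm ahead of it and the grasp point (between the pads) lies 54 mm ahead of it; x points along the fingers, y is the direction in which the jaws open and shut, and the axes are right-handed (so a half turn about x gives the same grasp; the last joint's range is limited). The gripper opens to 85 mm and grips with 20 to 120 N. Pads are 22 mm wide; open, the fingers measure 114 mm over their backs; the gripper's body (76 mm by 85 mm) begins 54 mm behind the grasp point. The pads swing forward as they close: fully open they stand 13 mm farther back than shut.
Start: joints at [-1.565, 0.104, 0.097, 1.564, 0, 1.353], TCP at [0.133, -0.585, 0.304] pointing down, gripper open.
Joint ranges: [-2.99, 2.99], [-0.84, 1.86], [-1.1, 1.16], [-1.84, 2.11], [-1.51, 1.56], [-3.14, 3.14]. Speed limits (rad/s): [2.22, 2.22, 2.57, 3.14, 3.14, 3.14].

### API

Orientations are given as a unit quaternion [x, y, z, w].
In Python, from workcell import observe, read_camera, sign_off, boxes_of, trace, place_of gives the robot as it stands.
- The arm moves only by the tool move_arm, never from a script. Its argument "motion" is a list of rows, each an object with "linear": the shift along the world's x, y, z as a fraction of full scale, a list of three; "dr": the turn, a rotation vector about the world's x, y, z as a fraction of full scale, a list of three. A call has 1 to 10 rows; each row is the pose to reach, as a shift and turn from the pose commanded when the call began, turning the shorter way round; what a row does not reach only later rows make up. Full scale, the value 1, is 0.4 m for a shift and pi rad for a turn. A row lasts 1/10 s, in which the tool goes at most 50 mm and 8.59 degrees, less where a joint would pass 70% of its speed; a pose out of reach is approached as far as the arm can. A call with a number of a shift or a turn outside -1 to 1 is refused whole. A call with a gripper value outside its range is refused whole. "fingers" is the closure, from 0 (fully open) to 1 (shut), set as the call begins (left out, the last holds). The fingers move at their own pace and stop on an object; "squeeze" is the grip in N (left out, the last holds). Time passes only in rows, so rows that repeat a pose let the fingers close. It gives the time, the measured TCP pose, the force and the opening at its end, in the units of the state.
- observe(): the state, without advancing time (a new reading comes with each control period).
- read_camera(name): name is "side" or "top" or "wrist"; returns a dict with "color" (400x640x3 uint8, red, green, blue), "range_z" (400x640 float32, m along the optical axis (not along the pixel's ray), 0 where there is no reading), "K" (3x3 intrinsics, pixels), "distortion" ([k1, k2, p1, p2, k3] as OpenCV has them; the pictures are not rectified), "position" and "rotation" of the camera in the world. Camera axes: x right, y up, looking along -z (the intrinsics and any distortion apply to the point x, -y, -z); pixel columns grow to the right and rows downward; lengths in m; the calibration is good to about 2 mm. A picture is of the moment at which its call begins.
- sign_off(): hands the job in, once; it reports no verdict.
Trained networks look in a picture, given as the dict that the camera call returned (one of the last four; its "shot" number tells which), for a name from the list of things; names that differ only in an ending like _2 or _b are one class to them, and where a whole thing is asked for, a point or a joint stands for the part that bears it (a point fixed in the world has none). Each returns a list of dicts, best first, with "confidence" (0 to 1); they miss things now and then, are a little off and sometimes report something else, mostly with a low value. They report only what shows in the picture. A call takes as long as a camera call. They do not tell look-alikes from the thing itself.
- boxes_of(label, picture): "at" ([x, y, z] in m, in world coordinates, good to about 4 mm: the middle of the surface that is visible of it).
- trace(label, picture): "region" (400x640 bool, what is visible of it).
- place_of(label, picture): "at" ([x, y, z] in m, in world coordinates, good to about 4 mm: a listed point, or the origin of a listed thing).
The state is a dict: "time": time; "q": joint angles; "qd": joint speeds; "joint_efforts": joint torques, N m; "eef_pos": TCP position; "tcp_rot": TCP orientation; "force": force on the tool from outside, world axes, zero at the start; "moment": the same for the moment, N m; "opening": opening from 0.0 (shut) to 1.0 (fully open).
Only numpy, scipy, OpenCV 4.12 (cv2) and the standard library are available. Lean on these libraries where they do the work, as an engineer would, in place of code of your own. Each camera call takes 0.05 s, during which the arm holds its last target. There are 200 camera calls.

### The job

Pack the wooden tool tray: stand the large tamper upright in the end bay with the rubber mat, the cocoa shaker upright in the middle square bay and the tall dosing cup upright in the other end bay, and lay the stencil flat in the long bay. The stencil's disc is caught under the edge of the knock box: draw it out level without shifting or lifting the box. Leave the small tamper, the short cup and the espresso cup where they stand.

Things in the scene. Friction and masses are not known exactly. Their poses are not given: they have to be found in the camera images.
- tray: Fixed wooden tray 242 (x) x 188 mm (y). Origin under its centre, on the counter. Floor 5 mm, walls 4 mm thick and 26 mm high. Long bay: inside 234 x 99 mm, centre x 0, y -40.5 mm. Three square bays, inside 75 x 77 mm, centres at y +51.5 mm: x -79 mm (end bay with a 3 mm black rubber mat, floor 8 mm up), x 0 (middle, bare), x +79 mm (other end, bare).
- tamper: The large coffee tamper, standing: flat steel base 53 mm across, black upright handle 22 to 29 mm thick (29 mm at about 60 to 75 mm up), 92 mm tall, 0.35 kg give or take. Origin at the centre of its underside, z up its handle; round, yaw means nothing.
- tamper_small: A look-alike that stays: a tamper of the same form with a 41 mm base, 72 mm tall. Origin at the centre of its underside.
- cup_tall: The tall dosing cup: plain open straight-sided aluminium cup, 54 mm across, 80 mm tall, wall 3 mm, standing mouth up, about 0.14 kg. Origin at the centre of its underside, z up.
- cup_short: A look-alike that stays: the same cup but 48 mm tall. Origin at the centre of its underside.
- shaker: The cocoa shaker: closed aluminium cylinder 50 mm across (52 mm at the lid rim, 68 to 74 mm up) with a domed lid with small holes, 85 mm tall, standing, about 0.2 kg. Origin at the centre of its underside, z up.
- espresso_cup: A white ceramic espresso cup that stays: 60 mm across the rim, 55 mm tall. Origin at the centre of its underside.
- stencil: Flat steel disc 70 mm across, 4 mm thick, with a straight black handle 20 wide, 14 mm high along its -x (x -30 to -135 mm), undersides level. Origin under the disc's centre, z up. 0.07 kg, balances near x -45 mm. 25 mm of the disc (+x side) is under the knock box's near end; the handle is free. Drawn 50 mm along its own -x it is clear of the box.
- knock_box: Loose open steel knock box, 150 (x) x 110 (y) x 100 mm high, 1.2 kg, heavier at its far end. Origin at counter level below the middle of its near lower edge; the box extends to +x from it. Its near end rests on the stencil disc, so it leans back by 2 degrees, and comes down flat by about 5 mm when the stencil is drawn out.
There are look-alikes about, which are no part of the job. What is shaped like the stencil but blue or pink is not meant. What is shaped like the tamper_small but blue or pink is not meant.

How it is judged:
By the outcome, as a careful person would: the job done as asked, in the order asked, and still so for the second after the job is handed in, with the robot touching nothing.
It also fails if it takes over 112 s, if anything falls off the work surface, if the arm or the gripper's body presses on something with over 40 N, if the wrist force passes 120 N, or if a joint passes its speed limit or range.

## Working session

There is one attempt and no reset: what is moved stays moved. The work goes in short steps, Python scripts to look and compute and a tool call to move; the robot and the scene stay as the last step left them, time stands still between calls to the robot, and variables do not carry over. Pictures are saved under pics/ and viewed, about 12 in all and at most 16, crops included, and the job is handed in when it is done.

Besides the shell and the picture viewer there is one more tool, called after ">>>" by a JSON object that holds its "method" and its "body", one argument or row to a line. move_arm: Moves the arm, as the interface text tells. Its arguments: {"type":"object","properties":{"motion":{"type":"array"},"fingers":{"type":"number"},"squeeze":{"type":"number"}},"required":["motion"]}

```bash
mkdir -p pics; cat > h.py <<'E'
import numpy as np, cv2
from workcell import *
def save(p,n,crop=None,s=1):
    c=p["color"][:,:,::-1]
    if crop: c=c[crop[1]:crop[3],crop[0]:crop[2]]
    cv2.imwrite("pics/"+n,cv2.resize(c,None,fx=s,fy=s,interpolation=cv2.INTER_CUBIC))
def pts(p):
    "world xyz for each pixel (400x640x3), nan if none"
    h,w=p["range_z"].shape; u,v=np.meshgrid(np.arange(w),np.arange(h))
    n=cv2.undistortPoints(np.stack([u,v],-1).reshape(-1,1,2).astype(float),np.array(p["K"]),np.array(p["distortion"])).reshape(h,w,2)
    z=p["range_z"].astype(float); z=np.where(z>0,z,np.nan)
    c=np.stack([n[...,0]*z,-n[...,1]*z,-z],-1)
    return c@np.array(p["rotation"]).T+np.array(p["position"])
E
python3 - <<'E'
from h import *
print(observe())
for n in ("top","side"):
    p=read_camera(n); save(p,n+"1.png"); print(n,np.round(p["position"],3))
    for l in "tray tamper tamper_small cup_tall cup_short shaker espresso_cup stencil knock_box".split():
        print(l,[(np.round(d["at"],3).tolist(),round(d["confidence"],2)) for d in place_of(l,p)])
E
```

```text
{'time': 0.0, 'q': array([-1.56468804e+00,  1.04719038e-01,  9.64541113e-02,  1.56390497e+00,
        9.10337065e-06,  1.35309442e+00]), 'qd': array([-0.00182061,  0.00010085,  0.0031951 , -0.0003953 ,  0.00103607,
       -0.00019872]), 'joint_efforts': array([ 4.79477909e-03, -5.56927693e+01,  5.03653944e+01,  1.65714958e-02,
       -6.40907137e-05,  2.48993513e-05]), 'eef_pos': array([ 0.13317658, -0.5847829 ,  0.30310236]), 'tcp_rot': array([ 0.70273826,  0.07944636, -0.70262929,  0.07848121]), 'force': array([ 0.00580635,  0.04499904, -1.1432532 ]), 'moment': array([ 0.01566913,  0.01652244, -0.01557323]), 'opening': 0.9970227520152767}
top [ 0.359 -0.028  1.14 ]
tray [([0.539, 0.264, 0.002], 0.74)]
tamper [([0.667, -0.064, -0.0], 0.6)]
tamper_small [([0.322, 0.136, 0.003], 0.72), ([0.433, 0.077, 0.003], 0.53), ([0.355, 0.242, -0.003], 0.53)]
cup_tall [([0.673, 0.067, 0.002], 0.78)]
cup_short [([0.551, 0.07, 0.0], 0.97)]
shaker [([0.43, -0.052, 0.0], 0.56)]
espresso_cup [([0.543, -0.076, 0.001], 0.78)]
stencil [([0.384, -0.376, -0.004], 0.82), ([0.5, -0.267, 0.001], 0.8), ([0.151, -0.256, 0.001], 0.56), ([0.543, -0.074, 0.004], 0.51)]
knock_box [([0.516, -0.259, -0.002], 0.6)]
side [-0.126  0.653  0.617]
tray []
tamper [([0.667, -0.069, -0.001], 0.85)]
tamper_small [([0.35, 0.246, 0.0], 0.92), ([0.318, 0.132, -0.001], 0.76), ([0.434, 0.071, 0.0], 0.62), ([0.67, -0.067, 0.0], 0.51)]
cup_tall [([0.676, 0.07, 0.003], 0.93), ([0.5, -0.267, -0.0], 0.71)]
cup_short [([0.547, 0.063, 0.003], 0.6)]
shaker [([0.434, -0.052, -0.002], 0.68)]
espresso_cup [([0.543, -0.071, -0.003], 0.71), ([0.667, -0.068, -0.001], 0.48)]
stencil [([0.501, -0.268, 0.001], 0.9), ([0.542, 0.254, -0.002], 0.61), ([0.155, -0.258, 0.0], 0.6)]
knock_box [([0.511, -0.264, -0.002], 0.92)]
```

View pics/top1.png

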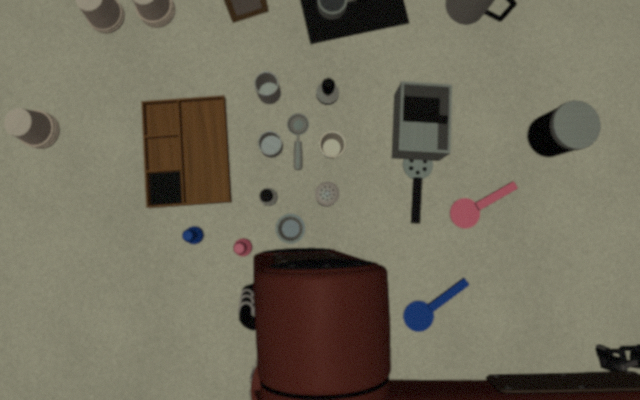

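View pics/side1.png

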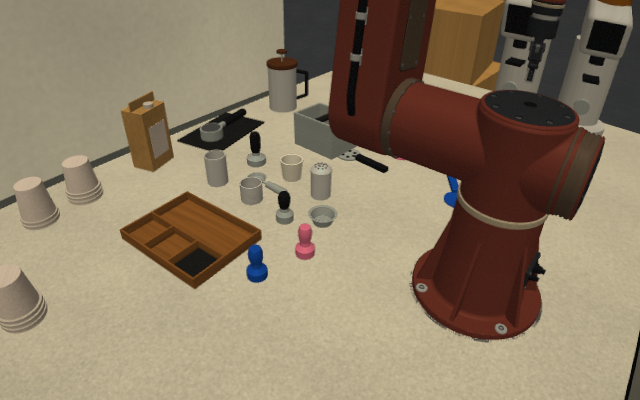

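Top view: the tray is at (187,150), mat bay lower left (164,188). Tamper candidates are the large one (328,90), the small one (268,196), blue (193,235) and pink (243,247). Cups are tall (268,88) and short (270,144). The shaker is (327,193), and the espresso cup (332,145) stays. Stencil candidates are steel with a black handle under the box (418,168), pink (465,212), blue (418,316) and the whisk-like item (298,125). I choose (328,90), (327,193), (268,88) and (418,168), and will measure those and check them in one crop.

```bash
python3 - <<'E'
from h import *
from scipy.spatial.transform import Rotation as R
p=read_camera("top"); P=pts(p); X,Y,Z=P[...,0],P[...,1],P[...,2]
save(p,"crop1.png",(230,60,470,240),3)
def circ(n,c,zlo,zhi,r=.045):
    m=(np.hypot(X-c[0],Y-c[1])<r)&(Z>zlo)&(Z<zhi)
    (x,y),rr=cv2.minEnclosingCircle(P[m][:,:2].astype(np.float32)) if m.sum()>3 else((0,0),0)
    print(n,m.sum(),np.round([x,y,rr],4),"zmax",np.nanmax(Z[np.hypot(X-c[0],Y-c[1])<r]).round(4))
circ("tamper top",(.667,-.067),.07,.12); circ("tamper base",(.667,-.067),.008,.04)
circ("shaker",(.432,-.052),.06,.12); circ("cup",(.674,.069),.07,.1); circ("cupshort",(.549,.067),.038,.07); circ("tsmall",(.433,.074),.05,.1)
m=(np.abs(X-.54)<.17)&(np.abs(Y-.262)<.14)&(Z>.019)&(Z<.032)
m=cv2.morphologyEx(m.astype(np.uint8),cv2.MORPH_OPEN,np.ones((2,2),np.uint8))>0
n,l,s,_=cv2.connectedComponentsWithStats(m.astype(np.uint8)); k=1+np.argmax(s[1:,4]); 
print("tray",s[k],cv2.minAreaRect(P[l==k][:,:2].astype(np.float32)), P[l==k].mean(0))
# stencil handle
m=(np.abs(X-.41)<.07)&(np.abs(Y+.27)<.05)&(Z>.007)&(Z<.022)
q=P[m]; print("handle",m.sum(),q.mean(0),q.min(0),q.max(0),cv2.fitLine(q[:,:2].astype(np.float32),cv2.DIST_L2,0,.01,.01).ravel(),cv2.minAreaRect(q[:,:2].astype(np.float32)))
print(R.from_quat(observe()["tcp_rot"]).as_matrix().round(3))
m=(np.abs(X-.58)<.15)&(np.abs(Y+.27)<.1)&(Z>.085)&(Z<.12);print("box rim",cv2.minAreaRect(P[m][:,:2].astype(np.float32)),P[m][:,2].mean())
E
```

```text
Traceback (most recent call last):
  File "h.py", line 13, in pts
    return c@np.array(p["rotation"]).T+np.array(p["position"])
           ~^~~~~~~~~~~~~~~~~~~~~~~~~~
ValueError: matmul: Input operand 1 has a mismatch in its core dimension 0, with gufunc signature (n?,k),(k,m?)->(n?,m?) (size 4 is different from 3)
```

Rotation is a quaternion.

```bash
sed -i 's/np.array(p\["rotation"\]).T/Rot.from_quat(p["rotation"]).as_matrix().T/; 1a from scipy.spatial.transform import Rotation as Rot' h.py
cat > m.py <<'E'
from h import *
p=read_camera("top"); P=pts(p); X,Y,Z=P[...,0],P[...,1],P[...,2]
save(p,"crop1.png",(230,60,470,240),3)
def circ(n,c,zlo,zhi,r=.045):
    m=(np.hypot(X-c[0],Y-c[1])<r)&(Z>zlo)&(Z<zhi)
    (x,y),rr=cv2.minEnclosingCircle(P[m][:,:2].astype(np.float32)) if m.sum()>3 else((0,0),0)
    print(n,m.sum(),np.round([x,y,rr],4),"zmax",np.nanmax(Z[np.hypot(X-c[0],Y-c[1])<r]).round(4))
circ("tamper top",(.667,-.067),.07,.12); circ("tamper base",(.667,-.067),.008,.04)
circ("shaker",(.432,-.052),.06,.12); circ("cup",(.674,.069),.07,.1); circ("cupshort",(.549,.067),.038,.07); circ("tsmall",(.433,.074),.05,.1)
m=(np.abs(X-.54)<.17)&(np.abs(Y-.262)<.14)&(Z>.019)&(Z<.032)
m=cv2.morphologyEx(m.astype(np.uint8),cv2.MORPH_OPEN,np.ones((2,2),np.uint8))>0
n,l,s,_=cv2.connectedComponentsWithStats(m.astype(np.uint8)); k=1+np.argmax(s[1:,4]); 
print("tray",s[k],cv2.minAreaRect(P[l==k][:,:2].astype(np.float32)), P[l==k].mean(0))
m=(np.abs(X-.41)<.07)&(np.abs(Y+.27)<.05)&(Z>.007)&(Z<.022)
q=P[m]; print("handle",m.sum(),q.mean(0),q.min(0),q.max(0),cv2.fitLine(q[:,:2].astype(np.float32),cv2.DIST_L2,0,.01,.01).ravel(),cv2.minAreaRect(q[:,:2].astype(np.float32)))
print(Rot.from_quat(observe()["tcp_rot"]).as_matrix().round(3))
m=(np.abs(X-.58)<.15)&(np.abs(Y+.27)<.1)&(Z>.085)&(Z<.12);print("box rim",cv2.minAreaRect(P[m][:,:2].astype(np.float32)),P[m][:,2].mean())
E
python3 m.py
```

```text
tamper top 151 [ 0.6698 -0.0661  0.0143] zmax 0.097
tamper base 282 [ 0.6699 -0.0661  0.027 ] zmax 0.097
shaker 461 [ 0.4339 -0.0578  0.026 ] zmax 0.0912
cup 155 [0.6751 0.0686 0.0275] zmax 0.0852
cupshort 135 [0.551  0.065  0.0273] zmax 0.0561
tsmall 139 [0.4339 0.0733 0.0143] zmax 0.0778
tray [142  98  67  79 587] ((0.5945037007331848, 0.30050501227378845), (0.1416371762752533, 0.1851024478673935), 71.5459976196289) [nan nan nan]
handle 437 [ 0.41794914 -0.26258536  0.01372268] [ 0.36571191 -0.29257174  0.00731902] [ 0.47782947 -0.22291822  0.02014006] [ 0.9962324  -0.08672351  0.41794914 -0.26258537] ((0.4267765283584595, -0.24910874664783478), (0.06485304981470108, 0.11616038531064987), 78.37708282470703)
[[-0.     0.222 -0.975]
 [-0.    -0.975 -0.222]
 [-1.     0.     0.   ]]
box rim ((0.589900016784668, -0.2698149085044861), (0.11013562232255936, 0.15168055891990662), 85.26490783691406) 0.09897340401145603
```

```bash
cat >> h.py <<'E'
def onplane(p,uv,z):
    "pixels (n,2) -> world xy at height z"
    n=cv2.undistortPoints(np.array(uv,float).reshape(-1,1,2),np.array(p["K"]),np.array(p["distortion"])).reshape(-1,2)
    d=np.c_[n[:,0],-n[:,1],-np.ones(len(n))]@Rot.from_quat(p["rotation"]).as_matrix().T
    o=np.array(p["position"]); t=(z-o[2])/d[:,2]; return o[:2]+t[:,None]*d[:,:2]
E
python3 - <<'E'
from h import *
p=read_camera("top"); P=pts(p)
r=trace("tray",p)[0]["region"].astype(np.uint8)
c=max(cv2.findContours(r,0,1)[0],key=cv2.contourArea)
print("tray@26",cv2.minAreaRect(onplane(p,c.reshape(-1,2),.026).astype(np.float32)),cv2.boundingRect(c))
print("counter z",np.nanmedian(P[240:260,330:400,2]), "tray floor z", np.nanmedian(P[110:190,195:215,2]),np.nanstd(P[110:190,195:215,2]))
r=trace("stencil",p)
for d in r:
    m=d["region"]; v,u=np.where(m); print(d["confidence"],u.mean(),v.mean(),m.sum())
hsv=p["color"].astype(int).sum(2); roi=np.zeros(hsv.shape,bool); roi[180:235,400:435]=1
v,u=np.where(roi&(hsv<120)); xy=onplane(p,np.c_[u,v],.014).astype(np.float32)
print(len(u),cv2.minAreaRect(xy),cv2.fitLine(xy,2,0,.01,.01).ravel(),cv2.boundingRect(np.c_[u,v].astype(np.int32)))
E
```

```text
tray@26 ((0.5411276817321777, 0.25456544756889343), (0.24618597328662872, 0.19397224485874176), 2.969766855239868) (141, 94, 91, 115)
counter z 0.000569186788378695 tray floor z 0.005196193993927567 0.002105837375358674
0.88 429.06435224386115 307.43183742591026 1181
0.57 476.61426116838487 206.1958762886598 1164
0.45 421.59521640091117 121.01617312072894 4390
0.2 327.4793388429752 91.2004132231405 484
300 ((0.4169672131538391, -0.2614831328392029), (0.016350578516721725, 0.09407266229391098), 85.45013427734375) [ 0.9959026  -0.0904326   0.4166947  -0.26149908] (412, 180, 9, 42)
```

View pics/crop1.png

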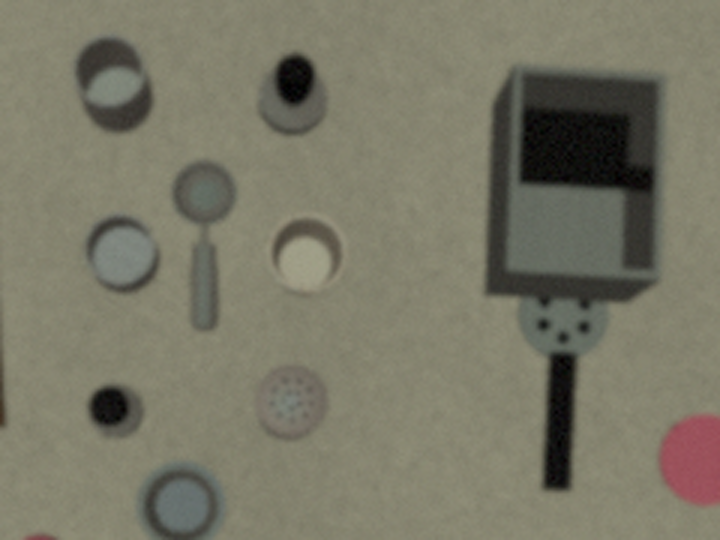

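The crop confirms the choices. Large tamper is at crop (293,90), tall cup at (115,85), shaker at (291,402), and the steel stencil is under the box at (562,330) with its handle at (560,420). Tray yaw is about +3°. I'll turn the tool by +170° so the jaws lie along the tray's y, which keeps joint 6 within range.

>>> {"method": "move_arm", "body": {
  "motion": [
    {"linear": [0.67, 0.65, 0], "dr": [0, 0, 0.472]},
    {"linear": [0.67, 0.65, 0], "dr": [0, 0, 0.472]},
    {"linear": [0.67, 0.65, 0], "dr": [0, 0, 0.472]},
    {"linear": [0.67, 0.65, 0], "dr": [0, 0, 0.472]},
    {"linear": [0.67, 0.65, 0], "dr": [0, 0, 0.472]},
    {"linear": [0.67, 0.65, 0], "dr": [0, 0, 0.472]},
    {"linear": [0.67, 0.65, 0], "dr": [0, 0, 0.472]},
    {"linear": [0.67, 0.65, 0], "dr": [0, 0, 0.472]},
    {"linear": [0.67, 0.65, 0], "dr": [0, 0, 0.472]},
    {"linear": [0.67, 0.65, 0], "dr": [0, 0, 0.472]}
  ],
  "fingers": 0,
  "squeeze": 40
}}

```text
time: 2.25
eef_pos: [0.4019, -0.3242, 0.304]
tcp_rot: [0.463, 0.535, -0.463, 0.535]
force: [0.1, 0.2, -0.3]
opening: 0.999
```

>>> {"method": "move_arm", "body": {
  "motion": [
    {"linear": [0.67, 0.65, -0.1], "dr": [0, 0, 0.473]},
    {"linear": [0.67, 0.65, -0.1], "dr": [0, 0, 0.473]},
    {"linear": [0.67, 0.65, -0.1], "dr": [0, 0, 0.473]},
    {"linear": [0.67, 0.65, -0.1], "dr": [0, 0, 0.473]},
    {"linear": [0.67, 0.65, -0.1], "dr": [0, 0, 0.473]},
    {"linear": [0.67, 0.65, -0.1], "dr": [0, 0, 0.473]},
    {"linear": [0.67, 0.65, -0.1], "dr": [0, 0, 0.473]},
    {"linear": [0.67, 0.65, -0.1], "dr": [0, 0, 0.473]},
    {"linear": [0.67, 0.65, -0.1], "dr": [0, 0, 0.473]},
    {"linear": [0.67, 0.65, -0.1], "dr": [0, 0, 0.473]}
  ]
}}

```text
time: 3.25
eef_pos: [0.6696, -0.064, 0.2632]
tcp_rot: [-0.021, 0.707, 0.021, 0.707]
force: [-0.4, -0.3, 0.7]
opening: 1.0
```

```bash
cat > w.py <<'E'
from h import *
import sys
o=observe(); print(round(o["time"],2),o["eef_pos"].round(4),o["q"].round(2),"yaw",np.degrees(np.arctan2(*Rot.from_quat(o["tcp_rot"]).as_matrix()[[1,0],1])).round(2),"open",round(o["opening"],3),"F",o["force"].round(1))
def wr(labels):
    p=read_camera("wrist")
    for l in labels: print(l,[(np.round(d["at"],3).tolist(),round(d["confidence"],2)) for d in place_of(l,p)])
    return p
E
python3 - <<'E'
from w import *
p=wr(["tamper","cup_tall"]); save(p,"w1.png"); print(p["position"])
P=pts(p);X,Y,Z=P[...,0],P[...,1],P[...,2]
for lo,hi in((.06,.12),(.008,.03)):
    m=(np.hypot(X-.669,Y+.066)<.045)&(Z>lo)&(Z<hi); print(m.sum(),cv2.minEnclosingCircle(P[m][:,:2].astype(np.float32)))
E
```

```text
3.25 [ 0.6696 -0.064   0.2632] [-0.29  0.33  0.28  1.52  0.   -0.35] yaw 93.37 open 1.0 F [-0.4 -0.3  0.7]
tamper [([0.668, -0.064, -0.001], 0.91), ([0.541, 0.26, -0.001], 0.47)]
cup_tall [([0.674, 0.07, -0.001], 0.59)]
[ 0.58608673 -0.06940802  0.33415641]
815 ((0.6665600538253784, -0.06508331745862961), 0.014321805909276009)
992 ((0.667413055896759, -0.06519809365272522), 0.02638956345617771)
```

>>> {"method": "move_arm", "body": {
  "motion": [
    {"linear": [-0.004, -0.002, -0.1]},
    {"linear": [-0.004, -0.002, -0.2]},
    {"linear": [-0.004, -0.002, -0.28]},
    {"linear": [-0.004, -0.002, -0.34]},
    {"linear": [-0.004, -0.002, -0.362]},
    {"linear": [-0.004, -0.002, -0.362]}
  ]
}}

```text
$.motion[0]: bad value
```

>>> {"method": "move_arm", "body": {
  "motion": [
    {"linear": [0, 0, 0]},
    {"linear": [0, 0, 0]},
    {"linear": [0, 0, 0]},
    {"linear": [0, 0, 0]},
    {"linear": [0, 0, 0]},
    {"linear": [0, 0, 0]},
    {"linear": [0, 0, 0]}
  ],
  "fingers": 1,
  "squeeze": 60
}}

```text
$.motion[0]: bad value
```

>>> {"method": "move_arm", "body": {
  "motion": [
    {"linear": [-0.004, -0.002, -0.1], "dr": [0, 0, 0]},
    {"linear": [-0.004, -0.002, -0.2], "dr": [0, 0, 0]},
    {"linear": [-0.004, -0.002, -0.28], "dr": [0, 0, 0]},
    {"linear": [-0.004, -0.002, -0.34], "dr": [0, 0, 0]},
    {"linear": [-0.004, -0.002, -0.362], "dr": [0, 0, 0]},
    {"linear": [-0.004, -0.002, -0.362], "dr": [0, 0, 0]}
  ],
  "fingers": 0
}}

```text
time: 4.0
eef_pos: [0.6668, -0.0659, 0.1181]
tcp_rot: [-0.017, 0.708, 0.017, 0.706]
force: [0.3, 0.3, -0.7]
opening: 1.001
```

>>> {"method": "move_arm", "body": {
  "motion": [
    {"linear": [0, 0, 0], "dr": [0, 0, 0]},
    {"linear": [0, 0, 0], "dr": [0, 0, 0]},
    {"linear": [0, 0, 0], "dr": [0, 0, 0]},
    {"linear": [0, 0, 0], "dr": [0, 0, 0]},
    {"linear": [0, 0, 0], "dr": [0, 0, 0]},
    {"linear": [0, 0, 0], "dr": [0, 0, 0]},
    {"linear": [0, 0, 0], "dr": [0, 0, 0]}
  ],
  "fingers": 1,
  "squeeze": 60
}}

```text
time: 4.7
eef_pos: [0.6681, -0.0657, 0.1202]
tcp_rot: [-0.018, 0.706, 0.018, 0.707]
force: [-0.4, 2.2, 5.2]
opening: 0.317
```

>>> {"method": "move_arm", "body": {
  "motion": [
    {"linear": [0, 0, 0.1], "dr": [0, 0, 0]},
    {"linear": [0, 0, 0.2], "dr": [0, 0, 0]},
    {"linear": [-0.03, 0.05, 0.275], "dr": [0, 0, 0]},
    {"linear": [-0.08, 0.15, 0.275], "dr": [0, 0, 0]},
    {"linear": [-0.14, 0.25, 0.275], "dr": [0, 0, 0]},
    {"linear": [-0.2, 0.35, 0.275], "dr": [0, 0, 0]},
    {"linear": [-0.26, 0.45, 0.275], "dr": [0, 0, 0]},
    {"linear": [-0.31, 0.55, 0.275], "dr": [0, 0, 0]},
    {"linear": [-0.35, 0.62, 0.275], "dr": [0, 0, 0]},
    {"linear": [-0.35, 0.62, 0.275], "dr": [0, 0, 0]}
  ]
}}

```text
time: 5.7
eef_pos: [0.5252, 0.1853, 0.2287]
tcp_rot: [-0.019, 0.707, 0.02, 0.706]
force: [0.6, -0.6, -4.4]
opening: 0.321
```

```bash
python3 - <<'E'
from w import *
p=wr(["tray","tamper"]); save(p,"w2.png"); print(p["position"])
for d in trace("tray",p)[:1]:
    c=max(cv2.findContours(d["region"].astype(np.uint8),0,1)[0],key=cv2.contourArea)
    print(d["confidence"],cv2.boundingRect(c),cv2.minAreaRect(onplane(p,c.reshape(-1,2),.026).astype(np.float32)))
p=read_camera("top")
for d in trace("tray",p)[:1]:
    c=max(cv2.findContours(d["region"].astype(np.uint8),0,1)[0],key=cv2.contourArea)
    print(d["confidence"],cv2.boundingRect(c),cv2.minAreaRect(onplane(p,c.reshape(-1,2),.026).astype(np.float32)))
E
```

```text
5.7 [0.5252 0.1853 0.2287] [ 0.1  -0.03 -0.17  1.43  0.    0.05] yaw 93.16 open 0.321 F [ 0.6 -0.6 -4.4]
tray [([0.541, 0.258, 0.002], 0.71)]
tamper [([0.524, 0.187, 0.108], 0.88)]
[0.44174167 0.1800896  0.29974171]
0.66 (298, 81, 210, 224) ((0.5383784174919128, 0.2590310573577881), (0.24171240627765656, 0.18940536677837372), 2.86047625541687)
0.87 (177, 146, 55, 60) ((0.48185229301452637, 0.2135620266199112), (0.1264386773109436, 0.11729217320680618), 4.536684989929199)
```

View pics/w2.png

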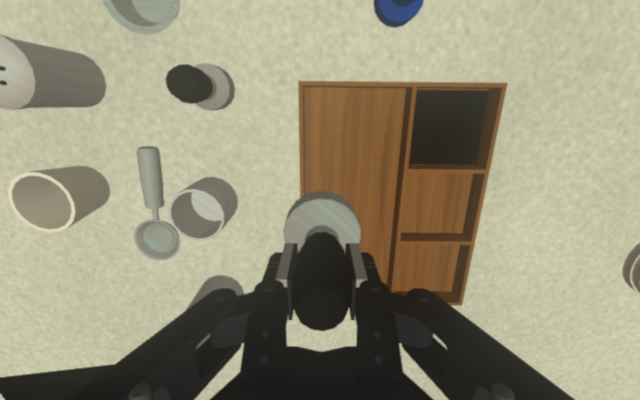

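The wrist view puts the tray at (300–505, 82–305) with the mat bay at upper right (450,125). The tamper is held upright at (320,230). Next I go over the mat bay and lower.

>>> {"method": "move_arm", "body": {
  "motion": [
    {"linear": [-0.06, 0.1, 0], "dr": [0, 0, 0]},
    {"linear": [-0.12, 0.2, 0], "dr": [0, 0, 0]},
    {"linear": [-0.172, 0.305, 0], "dr": [0, 0, 0]},
    {"linear": [-0.172, 0.305, 0], "dr": [0, 0, 0]},
    {"linear": [-0.172, 0.305, -0.08], "dr": [0, 0, 0]},
    {"linear": [-0.172, 0.305, -0.16], "dr": [0, 0, 0]},
    {"linear": [-0.172, 0.305, -0.21], "dr": [0, 0, 0]},
    {"linear": [-0.172, 0.305, -0.24], "dr": [0, 0, 0]},
    {"linear": [-0.172, 0.305, -0.25], "dr": [0, 0, 0]},
    {"linear": [-0.172, 0.305, -0.25], "dr": [0, 0, 0]}
  ]
}}

```text
time: 7.0
eef_pos: [0.4593, 0.3039, 0.1297]
tcp_rot: [-0.018, 0.707, 0.018, 0.707]
force: [0.2, 0.6, -2.1]
opening: 0.315
```

>>> {"method": "move_arm", "body": {
  "motion": [
    {"linear": [0, 0.003, -0.005], "dr": [0, 0, 0]},
    {"linear": [0, 0.003, -0.007], "dr": [0, 0, 0]},
    {"linear": [0, 0.003, -0.007], "dr": [0, 0, 0]}
  ]
}}

```text
time: 7.3
eef_pos: [0.4599, 0.3057, 0.1282]
tcp_rot: [-0.018, 0.706, 0.018, 0.708]
force: [-0.8, -0.3, 4.6]
opening: 0.312
```

>>> {"method": "move_arm", "body": {
  "motion": [
    {"linear": [0, 0, 0], "dr": [0, 0, 0]},
    {"linear": [0, 0, 0], "dr": [0, 0, 0]},
    {"linear": [0, 0, 0], "dr": [0, 0, 0]},
    {"linear": [0, 0, 0], "dr": [0, 0, 0]},
    {"linear": [0, 0, 0], "dr": [0, 0, 0]},
    {"linear": [0, 0, 0.06], "dr": [0, 0, 0]},
    {"linear": [0, 0, 0.15], "dr": [0, 0, 0]},
    {"linear": [0, 0, 0.25], "dr": [0, 0, 0]},
    {"linear": [0, 0, 0.3], "dr": [0, 0, 0]},
    {"linear": [0, 0, 0.3], "dr": [0, 0, 0]}
  ],
  "fingers": 0
}}

```text
time: 8.3
eef_pos: [0.4602, 0.3059, 0.2501]
tcp_rot: [-0.017, 0.705, 0.019, 0.709]
force: [-0.2, 0.2, 0.8]
opening: 0.999
```

```bash
python3 - <<'E'
from w import *
p=wr(["tamper","tamper_small","tray","shaker"])
E
```

```text
8.3 [0.4602 0.3059 0.2501] [ 0.35 -0.05 -0.16  1.46  0.    0.3 ] yaw 92.92 open 0.999 F [-0.2  0.2  0.8]
tamper [([0.46, 0.306, 0.007], 0.8), ([0.547, -0.073, 0.004], 0.34)]
tamper_small [([0.433, 0.077, -0.0], 0.83), ([0.326, 0.137, -0.001], 0.55)]
tray [([0.54, 0.26, 0.001], 0.59), ([0.434, 0.075, -0.001], 0.36)]
shaker []
```

>>> {"method": "move_arm", "body": {
  "motion": [
    {"linear": [-0.06, -0.902, 0], "dr": [0, 0, 0]},
    {"linear": [-0.06, -0.902, 0], "dr": [0, 0, 0]},
    {"linear": [-0.06, -0.902, 0], "dr": [0, 0, 0]},
    {"linear": [-0.06, -0.902, 0], "dr": [0, 0, 0]},
    {"linear": [-0.06, -0.902, 0], "dr": [0, 0, 0]},
    {"linear": [-0.06, -0.902, 0], "dr": [0, 0, 0]},
    {"linear": [-0.06, -0.902, 0], "dr": [0, 0, 0]},
    {"linear": [-0.06, -0.902, 0], "dr": [0, 0, 0]},
    {"linear": [-0.06, -0.902, 0], "dr": [0, 0, 0]},
    {"linear": [-0.06, -0.902, 0], "dr": [0, 0, 0]}
  ]
}}

```text
time: 9.55
eef_pos: [0.4346, -0.0547, 0.2457]
tcp_rot: [-0.018, 0.707, 0.018, 0.707]
force: [-0.5, 1.3, -0.0]
opening: 0.996
```

```bash
python3 - <<'E'
from w import *
p=wr(["shaker","espresso_cup"])
P=pts(p);X,Y,Z=P[...,0],P[...,1],P[...,2]
m=(np.hypot(X-.434,Y+.055)<.045)&(Z>.064)&(Z<.1); print(m.sum(),cv2.minEnclosingCircle(P[m][:,:2].astype(np.float32)))
E
```

```text
9.55 [ 0.4346 -0.0547  0.2457] [-0.43 -0.41 -0.47  1.51  0.   -0.48] yaw 92.91 open 0.996 F [-0.5  1.3 -0. ]
shaker []
espresso_cup [([0.545, -0.07, 0.001], 0.88), ([0.541, 0.258, 0.0], 0.75)]
2506 ((0.4317673444747925, -0.05682500824332237), 0.026390498504042625)
```

>>> {"method": "move_arm", "body": {
  "motion": [
    {"linear": [-0.006, -0.004, -0.1], "dr": [0, 0, 0]},
    {"linear": [-0.006, -0.004, -0.2], "dr": [0, 0, 0]},
    {"linear": [-0.006, -0.004, -0.28], "dr": [0, 0, 0]},
    {"linear": [-0.006, -0.004, -0.34], "dr": [0, 0, 0]},
    {"linear": [-0.006, -0.004, -0.365], "dr": [0, 0, 0]},
    {"linear": [-0.006, -0.004, -0.365], "dr": [0, 0, 0]}
  ]
}}

```text
time: 10.3
eef_pos: [0.4317, -0.056, 0.0994]
tcp_rot: [-0.018, 0.708, 0.019, 0.706]
force: [0.5, -0.3, -0.4]
opening: 1.001
```

>>> {"method": "move_arm", "body": {
  "motion": [
    {"linear": [0, 0, 0], "dr": [0, 0, 0]},
    {"linear": [0, 0, 0], "dr": [0, 0, 0]},
    {"linear": [0, 0, 0], "dr": [0, 0, 0]},
    {"linear": [0, 0, 0], "dr": [0, 0, 0]},
    {"linear": [0, 0, 0], "dr": [0, 0, 0]},
    {"linear": [0, 0, 0], "dr": [0, 0, 0]},
    {"linear": [0, 0, 0], "dr": [0, 0, 0]}
  ],
  "fingers": 1,
  "squeeze": 50
}}

```text
time: 11.0
eef_pos: [0.4333, -0.0571, 0.102]
tcp_rot: [-0.018, 0.706, 0.018, 0.708]
force: [-0.2, 3.3, 7.1]
opening: 0.58
```

>>> {"method": "move_arm", "body": {
  "motion": [
    {"linear": [0, 0, 0.1], "dr": [0, 0, 0]},
    {"linear": [0, 0, 0.2], "dr": [0, 0, 0]},
    {"linear": [0.02, 0.05, 0.3], "dr": [0, 0, 0]},
    {"linear": [0.06, 0.16, 0.3], "dr": [0, 0, 0]},
    {"linear": [0.1, 0.27, 0.3], "dr": [0, 0, 0]},
    {"linear": [0.14, 0.38, 0.3], "dr": [0, 0, 0]},
    {"linear": [0.18, 0.49, 0.3], "dr": [0, 0, 0]},
    {"linear": [0.22, 0.6, 0.3], "dr": [0, 0, 0]},
    {"linear": [0.24, 0.71, 0.3], "dr": [0, 0, 0]},
    {"linear": [0.26, 0.82, 0.3], "dr": [0, 0, 0]}
  ]
}}

```text
time: 12.0
eef_pos: [0.5368, 0.273, 0.2208]
tcp_rot: [-0.018, 0.707, 0.018, 0.707]
force: [1.6, -0.8, -0.7]
opening: 0.58
```

>>> {"method": "move_arm", "body": {
  "motion": [
    {"linear": [0, 0.096, 0], "dr": [0, 0, 0]},
    {"linear": [0, 0.096, 0], "dr": [0, 0, 0]}
  ]
}}

```text
time: 12.2
eef_pos: [0.5358, 0.3134, 0.2204]
tcp_rot: [-0.019, 0.707, 0.02, 0.707]
force: [-1.0, -0.7, -0.1]
opening: 0.577
```

```bash
python3 - <<'E'
from w import *
p=wr(["tray","shaker","tamper"]); save(p,"w3.png")
E
```

```text
12.2 [0.5358 0.3134 0.2204] [0.32 0.17 0.01 1.42 0.   0.26] yaw 93.16 open 0.577 F [-1.  -0.7 -0.1]
tray [([0.541, 0.258, 0.0], 0.56)]
shaker [([0.537, 0.313, 0.12], 0.58)]
tamper [([0.459, 0.308, 0.008], 0.87)]
```

View pics/w3.png

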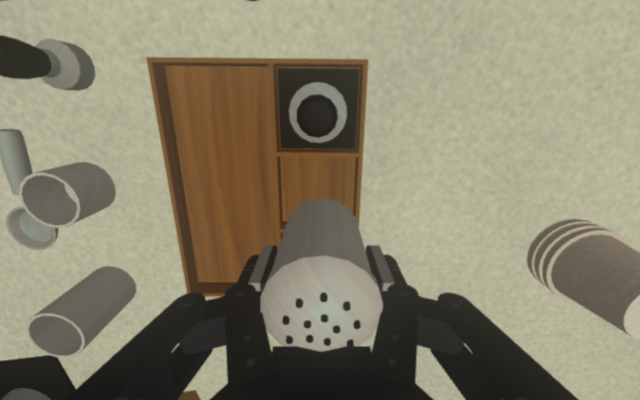

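The tamper stands centred on the mat (318,112), and the shaker is held over the middle bay. Lowering it now.

>>> {"method": "move_arm", "body": {
  "motion": [
    {"linear": [0.003, -0.005, -0.08], "dr": [0, 0, 0]},
    {"linear": [0.003, -0.005, -0.16], "dr": [0, 0, 0]},
    {"linear": [0.003, -0.005, -0.22], "dr": [0, 0, 0]},
    {"linear": [0.003, -0.005, -0.26], "dr": [0, 0, 0]},
    {"linear": [0.003, -0.005, -0.278], "dr": [0, 0, 0]},
    {"linear": [0.003, -0.005, -0.283], "dr": [0, 0, 0]},
    {"linear": [0.003, -0.005, -0.283], "dr": [0, 0, 0]}
  ]
}}

```text
time: 13.1
eef_pos: [0.5382, 0.3073, 0.1082]
tcp_rot: [-0.018, 0.706, 0.018, 0.707]
force: [0.6, -0.7, -2.1]
opening: 0.576
```

>>> {"method": "move_arm", "body": {
  "motion": [
    {"linear": [0, 0, -0.004], "dr": [0, 0, 0]},
    {"linear": [0, 0, -0.006], "dr": [0, 0, 0]},
    {"linear": [0, 0, -0.006], "dr": [0, 0, 0]}
  ]
}}

```text
time: 13.4
eef_pos: [0.5386, 0.3077, 0.107]
tcp_rot: [-0.018, 0.706, 0.018, 0.708]
force: [-2.1, -0.6, 7.0]
opening: 0.579
```

Contact made, so release and rise.

>>> {"method": "move_arm", "body": {
  "motion": [
    {"linear": [0, 0, 0], "dr": [0, 0, 0]},
    {"linear": [0, 0, 0], "dr": [0, 0, 0]},
    {"linear": [0, 0, 0], "dr": [0, 0, 0]},
    {"linear": [0, 0, 0], "dr": [0, 0, 0]},
    {"linear": [0, 0, 0.04], "dr": [0, 0, 0]},
    {"linear": [0, 0, 0.12], "dr": [0, 0, 0]},
    {"linear": [0, 0, 0.22], "dr": [0, 0, 0]},
    {"linear": [0, 0, 0.32], "dr": [0, 0, 0]},
    {"linear": [0, 0, 0.35], "dr": [0, 0, 0]},
    {"linear": [0, 0, 0.35], "dr": [0, 0, 0]}
  ],
  "fingers": 0
}}

```text
time: 14.4
eef_pos: [0.5387, 0.3077, 0.2483]
tcp_rot: [-0.017, 0.705, 0.019, 0.709]
force: [-1.0, -0.1, 0.0]
opening: 1.0
```

>>> {"method": "move_arm", "body": {
  "motion": [
    {"linear": [0.34, -0.595, 0], "dr": [0, 0, 0]},
    {"linear": [0.34, -0.595, 0], "dr": [0, 0, 0]},
    {"linear": [0.34, -0.595, 0], "dr": [0, 0, 0]},
    {"linear": [0.34, -0.595, 0], "dr": [0, 0, 0]},
    {"linear": [0.34, -0.595, 0], "dr": [0, 0, 0]},
    {"linear": [0.34, -0.595, 0], "dr": [0, 0, 0]},
    {"linear": [0.34, -0.595, 0], "dr": [0, 0, 0]},
    {"linear": [0.34, -0.595, 0], "dr": [0, 0, 0]}
  ]
}}

```text
time: 15.2
eef_pos: [0.673, 0.0691, 0.243]
tcp_rot: [-0.017, 0.708, 0.018, 0.706]
force: [-1.3, 0.9, -0.4]
opening: 0.999
```

```bash
python3 - <<'E'
from w import *
p=wr(["cup_tall","shaker","tamper"])
P=pts(p);X,Y,Z=P[...,0],P[...,1],P[...,2]
m=(np.hypot(X-.674,Y-.069)<.045)&(Z>.072)&(Z<.1); print(m.sum(),cv2.minEnclosingCircle(P[m][:,:2].astype(np.float32)))
E
```

```text
15.2 [0.673  0.0691 0.243 ] [-0.09  0.34  0.26  1.49  0.   -0.14] yaw 92.87 open 0.999 F [-1.3  0.9 -0.4]
cup_tall [([0.675, 0.073, 0.003], 0.56)]
shaker [([0.54, 0.306, 0.002], 0.95)]
tamper []
895 ((0.6730406880378723, 0.06842020153999329), 0.027282660827040672)
```

>>> {"method": "move_arm", "body": {
  "motion": [
    {"linear": [0, 0, -0.1], "dr": [0, 0, 0]},
    {"linear": [0, 0, -0.2], "dr": [0, 0, 0]},
    {"linear": [0, 0, -0.28], "dr": [0, 0, 0]},
    {"linear": [0, 0, -0.33], "dr": [0, 0, 0]},
    {"linear": [0, 0, -0.35], "dr": [0, 0, 0]},
    {"linear": [0, 0, -0.35], "dr": [0, 0, 0]}
  ]
}}

```text
time: 16.0
eef_pos: [0.6728, 0.0701, 0.1039]
tcp_rot: [-0.018, 0.707, 0.018, 0.706]
force: [-1.2, 0.4, 0.2]
opening: 1.0
```

>>> {"method": "move_arm", "body": {
  "motion": [
    {"linear": [0, 0, 0], "dr": [0, 0, 0]},
    {"linear": [0, 0, 0], "dr": [0, 0, 0]},
    {"linear": [0, 0, 0], "dr": [0, 0, 0]},
    {"linear": [0, 0, 0], "dr": [0, 0, 0]},
    {"linear": [0, 0, 0], "dr": [0, 0, 0]},
    {"linear": [0, 0, 0], "dr": [0, 0, 0]},
    {"linear": [0, 0, 0], "dr": [0, 0, 0]}
  ],
  "fingers": 1,
  "squeeze": 40
}}

```text
time: 16.7
eef_pos: [0.6746, 0.0693, 0.1068]
tcp_rot: [-0.018, 0.706, 0.018, 0.708]
force: [-0.8, 0.2, 6.2]
opening: 0.617
```

>>> {"method": "move_arm", "body": {
  "motion": [
    {"linear": [0, 0, 0.1], "dr": [0, 0, 0]},
    {"linear": [0, 0, 0.2], "dr": [0, 0, 0]},
    {"linear": [-0.02, 0.06, 0.28], "dr": [0, 0, 0]},
    {"linear": [-0.04, 0.17, 0.3], "dr": [0, 0, 0]},
    {"linear": [-0.07, 0.28, 0.3], "dr": [0, 0, 0]},
    {"linear": [-0.1, 0.39, 0.3], "dr": [0, 0, 0]},
    {"linear": [-0.12, 0.5, 0.3], "dr": [0, 0, 0]},
    {"linear": [-0.145, 0.61, 0.3], "dr": [0, 0, 0]},
    {"linear": [-0.145, 0.61, 0.3], "dr": [0, 0, 0]},
    {"linear": [-0.145, 0.61, 0.3], "dr": [0, 0, 0]}
  ]
}}

```text
time: 17.7
eef_pos: [0.6152, 0.3144, 0.2249]
tcp_rot: [-0.019, 0.707, 0.019, 0.707]
force: [0.8, -0.0, -1.7]
opening: 0.617
```

```bash
python3 - <<'E'
from w import *
p=wr(["tray","cup_tall","shaker","tamper"])
E
```

```text
17.7 [0.6152 0.3144 0.2249] [ 0.28  0.38  0.28  1.46 -0.    0.23] yaw 93.04 open 0.617 F [ 0.8 -0.  -1.7]
tray [([0.542, 0.259, 0.0], 0.84)]
cup_tall [([0.614, 0.317, 0.12], 0.89)]
shaker [([0.535, 0.304, -0.0], 0.63)]
tamper [([0.457, 0.308, 0.01], 0.89), ([0.538, 0.308, 0.001], 0.27)]
```

>>> {"method": "move_arm", "body": {
  "motion": [
    {"linear": [0.004, -0.002, -0.08], "dr": [0, 0, 0]},
    {"linear": [0.004, -0.002, -0.16], "dr": [0, 0, 0]},
    {"linear": [0.004, -0.002, -0.22], "dr": [0, 0, 0]},
    {"linear": [0.004, -0.002, -0.26], "dr": [0, 0, 0]},
    {"linear": [0.004, -0.002, -0.278], "dr": [0, 0, 0]},
    {"linear": [0.004, -0.002, -0.284], "dr": [0, 0, 0]},
    {"linear": [0.004, -0.002, -0.284], "dr": [0, 0, 0]}
  ]
}}

```text
time: 18.65
eef_pos: [0.6179, 0.3125, 0.1123]
tcp_rot: [-0.018, 0.706, 0.018, 0.707]
force: [-0.3, 0.1, 0.1]
opening: 0.616
```

>>> {"method": "move_arm", "body": {
  "motion": [
    {"linear": [0, 0, -0.004], "dr": [0, 0, 0]},
    {"linear": [0, 0, -0.004], "dr": [0, 0, 0]}
  ]
}}

```text
time: 18.85
eef_pos: [0.6181, 0.3127, 0.1118]
tcp_rot: [-0.018, 0.706, 0.018, 0.708]
force: [-2.3, -2.4, 7.4]
opening: 0.613
```

>>> {"method": "move_arm", "body": {
  "motion": [
    {"linear": [0, 0, 0], "dr": [0, 0, 0]},
    {"linear": [0, 0, 0], "dr": [0, 0, 0]},
    {"linear": [0, 0, 0], "dr": [0, 0, 0]},
    {"linear": [0, 0, 0], "dr": [0, 0, 0]},
    {"linear": [0, 0, 0.04], "dr": [0, 0, 0]},
    {"linear": [0, 0, 0.12], "dr": [0, 0, 0]},
    {"linear": [0, 0, 0.22], "dr": [0, 0, 0]},
    {"linear": [0, 0, 0.32], "dr": [0, 0, 0]},
    {"linear": [0, 0, 0.35], "dr": [0, 0, 0]},
    {"linear": [0, 0, 0.35], "dr": [0, 0, 0]}
  ],
  "fingers": 0
}}

```text
time: 19.85
eef_pos: [0.6183, 0.3129, 0.2535]
tcp_rot: [-0.018, 0.705, 0.019, 0.709]
force: [0.0, -0.4, -0.1]
opening: 1.001
```

>>> {"method": "move_arm", "body": {
  "motion": [
    {"linear": [-0.25, -0.95, 0], "dr": [0, 0, 0]},
    {"linear": [-0.25, -0.95, 0], "dr": [0, 0, 0]},
    {"linear": [-0.25, -0.95, 0], "dr": [0, 0, 0]},
    {"linear": [-0.25, -0.95, 0], "dr": [0, 0, 0]},
    {"linear": [-0.25, -0.95, 0], "dr": [0, 0, 0]},
    {"linear": [-0.25, -0.95, 0], "dr": [0, 0, 0]},
    {"linear": [-0.25, -0.95, 0], "dr": [0, 0, 0]},
    {"linear": [-0.25, -0.95, 0], "dr": [0, 0, 0]},
    {"linear": [-0.25, -0.95, 0], "dr": [0, 0, 0]},
    {"linear": [-0.25, -0.95, 0], "dr": [0, 0, 0]}
  ]
}}

```text
time: 20.85
eef_pos: [0.5165, -0.068, 0.2482]
tcp_rot: [-0.017, 0.707, 0.018, 0.706]
force: [-0.1, -0.7, 0.3]
opening: 1.001
```

>>> {"method": "move_arm", "body": {
  "motion": [
    {"linear": [-0.195, -0.49, 0], "dr": [0, 0, -0.045]},
    {"linear": [-0.195, -0.49, 0], "dr": [0, 0, -0.045]},
    {"linear": [-0.195, -0.49, 0], "dr": [0, 0, -0.045]},
    {"linear": [-0.195, -0.49, 0], "dr": [0, 0, -0.045]},
    {"linear": [-0.195, -0.49, 0], "dr": [0, 0, -0.045]},
    {"linear": [-0.195, -0.49, 0], "dr": [0, 0, -0.045]},
    {"linear": [-0.195, -0.49, 0], "dr": [0, 0, -0.045]}
  ]
}}

```text
time: 21.55
eef_pos: [0.4397, -0.262, 0.249]
tcp_rot: [0.032, 0.707, -0.031, 0.706]
force: [-0.3, 0.3, 0.8]
opening: 1.0
```

```bash
python3 - <<'E'
from w import *
p=wr(["stencil","knock_box"]); save(p,"w4.png")
P=pts(p)
s=p["color"].astype(int).sum(2)
m=(s<130)&(np.abs(P[...,0]-.42)<.08)&(np.abs(P[...,1]+.263)<.03)&(P[...,2]<.03)
q=P[m][:,:2].astype(np.float32); print(len(q),cv2.minAreaRect(q),cv2.fitLine(q,2,0,.01,.01).ravel(),np.nanmedian(P[m][:,2]))
p=read_camera("top"); save(p,"top2.png",(120,70,480,250),2)
for l in ("tamper","shaker","cup_tall"): print(l,[d["at"].__class__ and (np.round(d["at"],3).tolist(),d["confidence"]) for d in place_of(l,p)][:2])
E
```

```text
21.55 [ 0.4397 -0.262   0.249 ] [-0.79 -0.17 -0.27  1.47  0.   -0.7 ] yaw 84.89 open 1.0 F [-0.3  0.3  0.8]
stencil [([0.499, -0.268, -0.0], 0.92), ([0.385, -0.376, -0.004], 0.55), ([0.51, -0.264, -0.0], 0.39)]
knock_box [([0.512, -0.265, 0.001], 0.91)]
345 ((0.45355120301246643, -0.26619967818260193), (0.03646191582083702, 0.07585933059453964), 85.09221649169922) [ 0.9961579  -0.08757553  0.4581374  -0.26602685] 0.014501883505245783
tamper [([0.457, 0.306, 0.007], 0.93), ([0.513, -0.262, -0.004], 0.18)]
shaker [([0.534, 0.313, 0.008], 0.72), ([0.511, -0.261, -0.002], 0.21)]
cup_tall [([0.619, 0.313, 0.008], 0.96)]
```

View pics/w4.png

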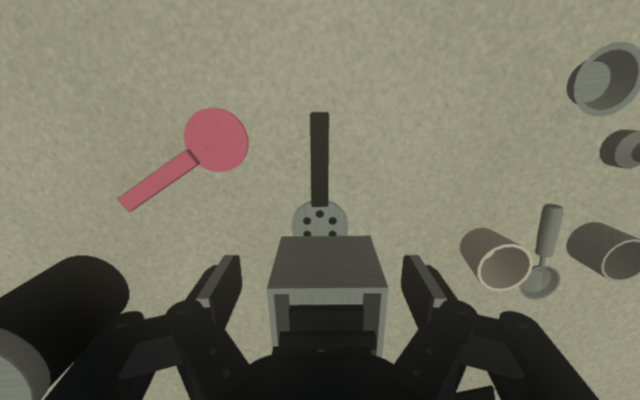

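View pics/top2.png

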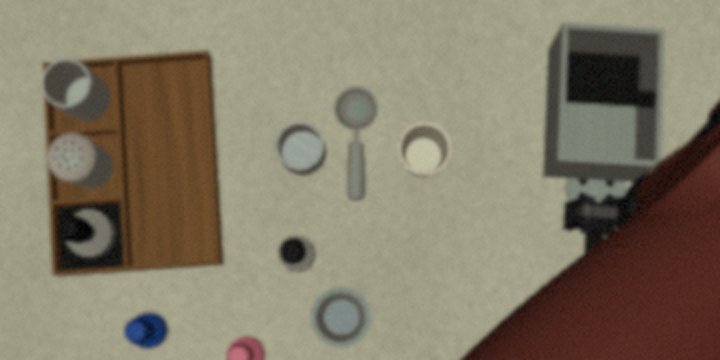

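The wrist view shows the black handle in line with the jaws at (319,113–205), the disc at (320,220) under the box, and the pink spoon at (215,140) clear. The top crop shows all three items standing in their bays: cup (68,83), shaker (73,157), tamper (85,232). Next I descend onto the handle with half-closed fingers.

>>> {"method": "move_arm", "body": {
  "motion": [
    {"linear": [0, -0.002, -0.1], "dr": [0, 0, 0]},
    {"linear": [0, -0.002, -0.2], "dr": [0, 0, 0]},
    {"linear": [0, -0.002, -0.3], "dr": [0, 0, 0]},
    {"linear": [0, -0.002, -0.38], "dr": [0, 0, 0]},
    {"linear": [0, -0.002, -0.42], "dr": [0, 0, 0]},
    {"linear": [0, -0.002, -0.433], "dr": [0, 0, 0]},
    {"linear": [0, -0.002, -0.433], "dr": [0, 0, 0]}
  ],
  "fingers": 0.5
}}

```text
time: 22.6
eef_pos: [0.4391, -0.264, 0.0761]
tcp_rot: [0.032, 0.707, -0.032, 0.706]
force: [0.6, -0.4, 0.4]
opening: 0.5
```

```bash
python3 - <<'E'
from w import *
p=wr(["stencil","knock_box"]); save(p,"w5.png")
E
```

```text
22.6 [ 0.4391 -0.264   0.0761] [-0.8  -0.07 -0.5   1.14  0.   -0.71] yaw 84.83 open 0.5 F [ 0.6 -0.4  0.4]
stencil [([0.501, -0.268, 0.001], 0.95), ([0.386, -0.375, -0.002], 0.85)]
knock_box []
```

View pics/w5.png

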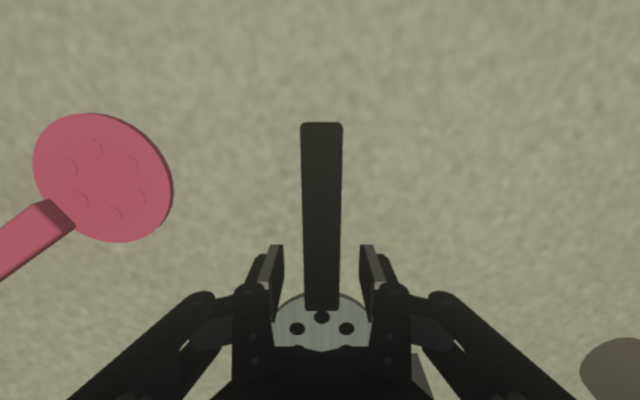

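The handle (321,215) is centred between the pads (272 and 372), so I close.

>>> {"method": "move_arm", "body": {
  "motion": [
    {"linear": [0, 0, 0], "dr": [0, 0, 0]},
    {"linear": [0, 0, 0], "dr": [0, 0, 0]},
    {"linear": [0, 0, 0], "dr": [0, 0, 0]},
    {"linear": [0, 0, 0], "dr": [0, 0, 0]},
    {"linear": [0, 0, 0], "dr": [0, 0, 0]},
    {"linear": [0, 0, 0], "dr": [0, 0, 0]}
  ],
  "fingers": 1,
  "squeeze": 60
}}

```text
time: 23.35
eef_pos: [0.4397, -0.2648, 0.0776]
tcp_rot: [0.031, 0.706, -0.032, 0.707]
force: [-1.3, 1.1, 7.3]
opening: 0.213
```

>>> {"method": "move_arm", "body": {
  "motion": [
    {"linear": [-0.006, 0.0005, 0], "dr": [0, 0, 0]},
    {"linear": [-0.02, 0.0018, 0], "dr": [0, 0, 0]},
    {"linear": [-0.035, 0.003, 0], "dr": [0, 0, 0]},
    {"linear": [-0.05, 0.0044, 0], "dr": [0, 0, 0]},
    {"linear": [-0.065, 0.0057, 0], "dr": [0, 0, 0]},
    {"linear": [-0.08, 0.007, 0], "dr": [0, 0, 0]},
    {"linear": [-0.1, 0.0088, 0], "dr": [0, 0, 0]},
    {"linear": [-0.12, 0.0105, 0], "dr": [0, 0, 0]},
    {"linear": [-0.14, 0.0123, 0], "dr": [0, 0, 0]},
    {"linear": [-0.15, 0.0132, 0], "dr": [0, 0, 0]}
  ]
}}

```text
time: 24.35
eef_pos: [0.3796, -0.2598, 0.0776]
tcp_rot: [0.031, 0.705, -0.033, 0.707]
force: [3.8, -0.9, 6.6]
opening: 0.213
```

```bash
python3 - <<'E'
from w import *
p=wr(["stencil"]); P=pts(read_camera("top")); X,Y,Z=P[...,0],P[...,1],P[...,2]
m=(np.abs(X-.58)<.15)&(np.abs(Y+.27)<.1)&(Z>.085)&(Z<.12);print("box rim",m.sum(),cv2.minAreaRect(P[m][:,:2].astype(np.float32)),P[m][:,2].mean())
p=read_camera("side"); save(p,"side2.png",(260,80,460,205),4)
for l in("knock_box","stencil"): print(l,[(np.round(d["at"],3).tolist(),round(d["confidence"],2)) for d in place_of(l,p)])
E
```

```text
24.35 [ 0.3796 -0.2598  0.0776] [-0.89 -0.25 -0.66  1.16  0.   -0.8 ] yaw 84.81 open 0.213 F [ 3.8 -0.9  6.6]
stencil [([0.388, -0.377, -0.003], 0.82), ([0.439, -0.265, 0.0], 0.66)]
box rim 1341 ((0.5869002342224121, -0.27052319049835205), (0.11196287721395493, 0.15153607726097107), 85.49662780761719) 0.0972553534155185
knock_box []
stencil [([0.156, -0.258, -0.001], 0.47)]
```

View pics/side2.png

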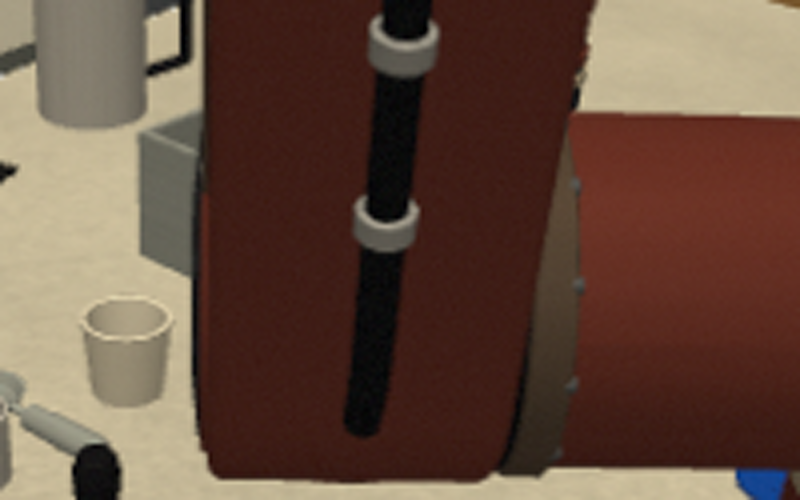

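The disc is clear at (0.439,−0.265). The box rim settled, with its centre shifting only the ~3 mm that the lost lean explains. Lift and carry.

>>> {"method": "move_arm", "body": {
  "motion": [
    {"linear": [0, 0, 0.02], "dr": [0, 0, 0]},
    {"linear": [0, 0, 0.08], "dr": [0, 0, 0]},
    {"linear": [0, 0, 0.18], "dr": [0, 0, 0]},
    {"linear": [0, 0, 0.28], "dr": [0, 0, 0]},
    {"linear": [0.02, 0.06, 0.35], "dr": [0, 0, 0.01]},
    {"linear": [0.06, 0.18, 0.35], "dr": [0, 0, 0.02]},
    {"linear": [0.1, 0.29, 0.35], "dr": [0, 0, 0.03]},
    {"linear": [0.13, 0.4, 0.35], "dr": [0, 0, 0.045]},
    {"linear": [0.16, 0.51, 0.35], "dr": [0, 0, 0.045]},
    {"linear": [0.19, 0.6, 0.35], "dr": [0, 0, 0.045]}
  ]
}}

```text
time: 25.65
eef_pos: [0.4548, -0.0167, 0.2166]
tcp_rot: [-0.018, 0.707, 0.018, 0.707]
force: [0.6, -0.6, -1.0]
opening: 0.215
```

>>> {"method": "move_arm", "body": {
  "motion": [
    {"linear": [0.03, 0.1, 0], "dr": [0, 0, 0]},
    {"linear": [0.06, 0.2, 0], "dr": [0, 0, 0]},
    {"linear": [0.1, 0.3, 0], "dr": [0, 0, 0]},
    {"linear": [0.13, 0.4, 0], "dr": [0, 0, 0]},
    {"linear": [0.16, 0.5, 0], "dr": [0, 0, 0]},
    {"linear": [0.185, 0.57, 0], "dr": [0, 0, 0]},
    {"linear": [0.19, 0.594, 0], "dr": [0, 0, 0]},
    {"linear": [0.19, 0.594, 0], "dr": [0, 0, 0]},
    {"linear": [0.19, 0.594, 0], "dr": [0, 0, 0]}
  ]
}}

```text
time: 26.55
eef_pos: [0.5308, 0.2178, 0.2162]
tcp_rot: [-0.018, 0.707, 0.018, 0.707]
force: [-0.5, 0.2, -0.8]
opening: 0.215
```

```bash
python3 - <<'E'
from w import *
p=wr(["stencil","tray"]); save(p,"w6.png")
p=read_camera("side"); save(p,"side3.png",(100,120,420,300),2.5)
E
```

```text
26.55 [0.5308 0.2178 0.2162] [ 0.16  0.03 -0.14  1.4  -0.    0.11] yaw 92.91 open 0.215 F [-0.5  0.2 -0.8]
stencil []
tray [([0.54, 0.256, -0.0], 0.85)]
```

View pics/w6.png

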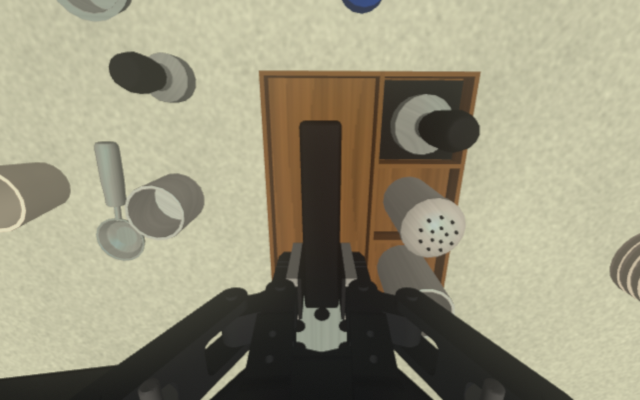

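View pics/side3.png

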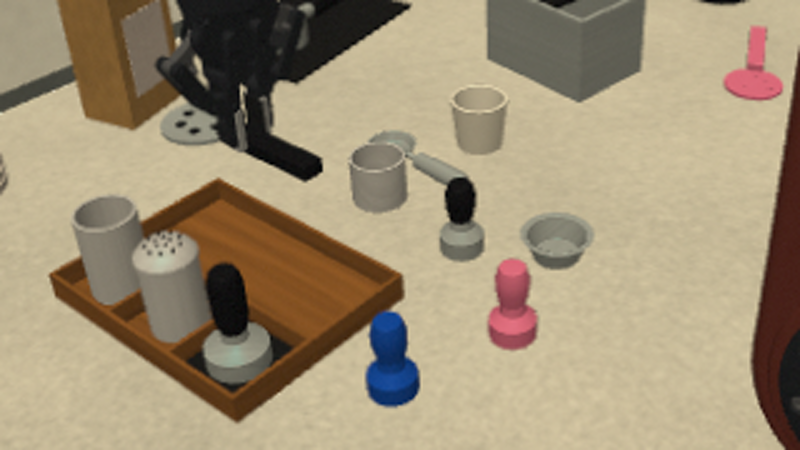

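The stencil is held level over the long bay: handle (320,215) in the wrist view, disc side-on at (195,125) in the side crop. All three upright items stand. Lowering.

>>> {"method": "move_arm", "body": {
  "motion": [
    {"linear": [0.002, 0, -0.08], "dr": [0, 0, 0]},
    {"linear": [0.002, 0, -0.17], "dr": [0, 0, 0]},
    {"linear": [0.002, 0, -0.24], "dr": [0, 0, 0]},
    {"linear": [0.002, 0, -0.29], "dr": [0, 0, 0]},
    {"linear": [0.002, 0, -0.32], "dr": [0, 0, 0]},
    {"linear": [0.002, 0, -0.33], "dr": [0, 0, 0]},
    {"linear": [0.002, 0, -0.33], "dr": [0, 0, 0]}
  ]
}}

```text
time: 27.45
eef_pos: [0.5321, 0.2184, 0.0846]
tcp_rot: [-0.018, 0.707, 0.018, 0.707]
force: [-0.0, 0.1, -0.4]
opening: 0.211
```

>>> {"method": "move_arm", "body": {
  "motion": [
    {"linear": [0, 0, -0.004], "dr": [0, 0, 0]},
    {"linear": [0, 0, -0.006], "dr": [0, 0, 0]},
    {"linear": [0, 0, -0.006], "dr": [0, 0, 0]}
  ]
}}

```text
time: 27.75
eef_pos: [0.5325, 0.2187, 0.0827]
tcp_rot: [-0.018, 0.706, 0.018, 0.707]
force: [-0.4, -0.8, 0.1]
opening: 0.211
```

>>> {"method": "move_arm", "body": {
  "motion": [
    {"linear": [0, 0, -0.003], "dr": [0, 0, 0]},
    {"linear": [0, 0, -0.003], "dr": [0, 0, 0]}
  ]
}}

```text
time: 27.95
eef_pos: [0.5325, 0.2187, 0.0826]
tcp_rot: [-0.018, 0.706, 0.018, 0.707]
force: [-6.7, -1.9, 12.4]
opening: 0.213
```

>>> {"method": "move_arm", "body": {
  "motion": [
    {"linear": [0, 0, 0], "dr": [0, 0, 0]},
    {"linear": [0, 0, 0], "dr": [0, 0, 0]},
    {"linear": [0, 0, 0], "dr": [0, 0, 0]},
    {"linear": [0, 0, 0], "dr": [0, 0, 0]},
    {"linear": [0, 0, 0.03], "dr": [0, 0, 0]},
    {"linear": [0, 0, 0.1], "dr": [0, 0, 0]},
    {"linear": [0, 0, 0.2], "dr": [0, 0, 0]},
    {"linear": [0, 0, 0.3], "dr": [0, 0, 0]},
    {"linear": [0, 0, 0.4], "dr": [0, 0, 0]},
    {"linear": [0, 0, 0.4], "dr": [0, 0, 0]}
  ],
  "fingers": 0.6
}}

```text
time: 28.95
eef_pos: [0.5342, 0.219, 0.2482]
tcp_rot: [-0.018, 0.703, 0.019, 0.71]
force: [0.4, -0.0, 0.3]
opening: 0.399
```

>>> {"method": "move_arm", "body": {
  "motion": [
    {"linear": [-0.1, -0.9, 0.1], "dr": [0, 0, 0]},
    {"linear": [-0.1, -0.9, 0.1], "dr": [0, 0, 0]},
    {"linear": [-0.1, -0.9, 0.1], "dr": [0, 0, 0]},
    {"linear": [-0.1, -0.9, 0.1], "dr": [0, 0, 0]},
    {"linear": [-0.1, -0.9, 0.1], "dr": [0, 0, 0]},
    {"linear": [-0.1, -0.9, 0.1], "dr": [0, 0, 0]},
    {"linear": [-0.1, -0.9, 0.1], "dr": [0, 0, 0]},
    {"linear": [-0.1, -0.9, 0.1], "dr": [0, 0, 0]}
  ]
}}

```text
time: 29.75
eef_pos: [0.4913, -0.1454, 0.2817]
tcp_rot: [-0.017, 0.707, 0.016, 0.707]
force: [0.0, 0.5, 0.4]
opening: 0.398
```

```bash
python3 - <<'E'
from w import *
for n in("top","side"):
    p=read_camera(n); save(p,n+"9.png",*(((120,70,480,250),2) if n=="top" else ((100,100,420,300),2.5)))
    for l in "tamper shaker cup_tall stencil knock_box tamper_small cup_short espresso_cup".split():
        print(n,l,[(np.round(d["at"],3).tolist(),round(d["confidence"],2)) for d in place_of(l,p)][:3])
    if n=="top":
        P=pts(p); X,Y,Z=P[...,0],P[...,1],P[...,2]
        m=(p["color"].astype(int).sum(2)<130)&(np.abs(X-.5)<.09)&(np.abs(Y-.218)<.03); print("handle z",np.nanpercentile(Z[m],[10,50,90]),cv2.minAreaRect(P[m][:,:2].astype(np.float32)))
E
```

```text
29.75 [ 0.4913 -0.1454  0.2817] [-0.54 -0.17 -0.21  1.53 -0.   -0.59] yaw 92.7 open 0.398 F [0.  0.5 0.4]
top tamper [([0.459, 0.308, 0.008], 0.95)]
top shaker [([0.538, 0.31, 0.003], 0.78)]
top cup_tall [([0.617, 0.312, 0.007], 0.94)]
top stencil [([0.386, -0.374, 0.0], 0.85), ([0.59, 0.22, 0.006], 0.84), ([0.153, -0.252, -0.0], 0.57)]
top knock_box []
top tamper_small [([0.433, 0.077, -0.0], 0.81), ([0.32, 0.136, 0.0], 0.58), ([0.356, 0.245, 0.0], 0.53)]
top cup_short [([0.55, 0.069, 0.0], 0.86)]
top espresso_cup [([0.542, -0.072, -0.0], 0.66), ([0.537, 0.313, 0.009], 0.23)]
handle z [0.01494922 0.01901184 0.02176826] ((0.5091802477836609, 0.21594031155109406), (0.10203101485967636, 0.02325402945280075), 4.061244010925293)
side tamper [([0.458, 0.302, 0.006], 0.57)]
side shaker [([0.538, 0.311, 0.006], 0.63), ([0.544, -0.072, 0.002], 0.55)]
side cup_tall [([0.618, 0.31, 0.008], 0.9), ([0.547, 0.06, 0.002], 0.55)]
side stencil [([0.593, 0.223, 0.006], 0.76)]
side knock_box [([0.547, 0.064, 0.003], 0.6)]
side tamper_small [([0.355, 0.242, -0.002], 0.95), ([0.432, 0.074, 0.001], 0.66), ([0.32, 0.134, -0.001], 0.58)]
side cup_short [([0.55, 0.065, 0.003], 0.82), ([0.458, 0.303, 0.01], 0.63)]
side espresso_cup [([0.54, -0.07, -0.001], 0.7)]
```

View pics/top9.png

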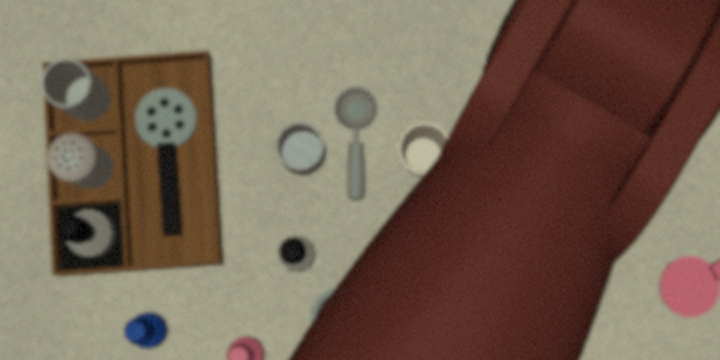

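View pics/side9.png

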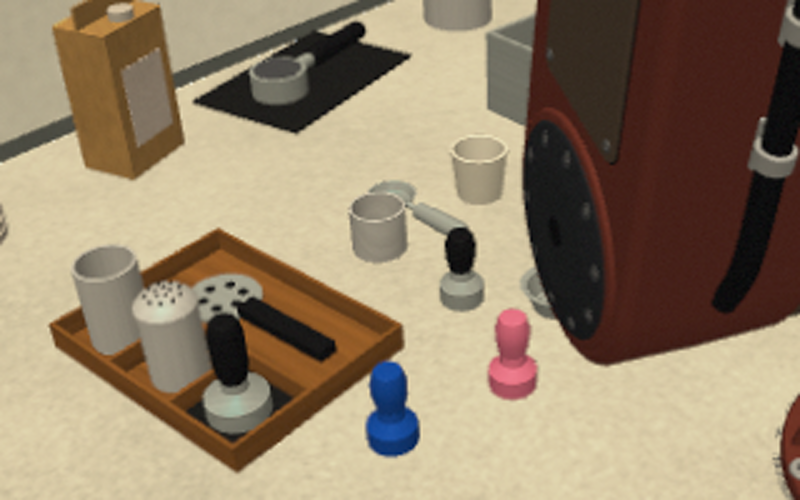

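All four items are in place, the stencil lies flat, and the other objects have not moved. Handing in.

```bash
python3 -c "from workcell import *; print(sign_off())"
```

```text
the job is handed in; nothing more can be done
None
```

The tray is packed and the job is handed in, at about 30 s of the 112 s allowed. I packed in the order asked:

- **Upright items:** the large tamper stands on the rubber mat, the cocoa shaker in the middle bay and the tall dosing cup in the other end bay.
- **Stencil:** I drew it out level about 60 mm along its handle. It now lies flat in the long bay.

**Last checks:** the final top and side views show all four items in their bays. The small tamper, short cup and espresso cup are within a few mm of where they started. The highest wrist force reading at the end of a move was about 14 N.

**Knock box:** this is the check I am least sure of. After the draw, its rim centre had shifted about 3 mm towards the robot, which matches the box settling flat rather than sliding. In the final pictures the arm hid the box from the top camera and part of it from the side. The detector did not find it there; its one side-view report was at the short cup's position. Its place therefore rests on the check made right after the draw, and I did not go near it afterwards.

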